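# Serve a chew ball from the lever feeder

## Task

Press the feeder's lever all the way down so that its lid lifts fully, and keep it down until the wooden ball has rolled out into the rabbit bowl. Then stay on the lever and let it come up slowly, all the way, so that the lid eases shut and never drops or slams, and take the hand away. Work the lever only: do not touch the lid or the ball, and leave the bowl, jar, comb, chew block and scoop where they stand.

Things in the scene. Friction and masses are not known exactly. Their poses are not given: they have to be found in the camera images.
- feeder: plywood chew-ball feeder fixed to the shelf, 165 (x) x 110 (y) x 195 mm high. Origin: centre of its underside. The lever sticks out of its plain front (face at x = -80 mm); on its +x side a steel lid covers the mouth of a ramp sloping down to +x (chute lip ends at x = 115 mm, 75 mm up). The lever's linkage arm runs along its -y side, out to y = -72 mm
- lever (a joint): steel press lever: 0 = at rest (up, lid shut), 0.45 rad = fully down on its stop (lid fully up). It turns about a level axis along the feeder's y through the feeder's point (-30, 0, 140) mm; the pad, 160 mm in front of it, goes about 72 mm down in a near-vertical arc (4 mm fore-aft bulge). Takes 1 to 5 N at the pad. No latch: let go, the lid's weight throws it up at 1.5 to 3.5 rad/s and the lid slams
- lever_pad (a point): centre of the upper face of the lever's pad, a flat steel plate 32 x 32 x 8 mm, 185 mm in front (-x) of the feeder's origin; 180 mm above the shelf at rest, 108 mm when fully pressed. At rest its outer edge is higher (leans 0.225 rad), when pressed it leans as much the other way. Moves with the lever; nothing lies over or under it
- lid_edge (a point): middle of the lid's free edge, on the +x side of the feeder
- ball_center (a point): centre of a plain wooden chew ball, diameter 45 mm, 35 g, loose. It waits on the ramp inside the feeder, leaning on the inner side of the lid, and rolls out along the chute by itself within a second of the lid's rising
- bowl: white ceramic rabbit bowl, rim diameter 150 mm, 55 mm high, 0.6 kg, loose, open side up under the chute on the feeder's +x side. Origin: centre of its underside
- jar: clear plastic pellet jar with a green twist cap, diameter 84 mm, 130 mm high, loose bystander. Origin: centre of its underside
- block: wooden chew block, 75 x 45 x 40 mm, loose bystander. Origin: centre of its underside
- comb: stainless steel grooming comb lying flat, 150 mm long (x), 35 mm wide, 10 mm thick, loose bystander. Origin: on the underside, mid-length
- scoop: grey plastic litter scoop lying open side up, pan 100 x 85 x 35 mm from the origin to +x, handle 110 mm to -x, loose bystander. Origin: underside, where pan and handle meet
- ball: the same loose wooden chew ball (see ball_center); this frame turns with it as it rolls
- lid: the feeder's stainless steel lid, 122 x 112 x 3 mm, about 0.36 kg, hinged along its upper edge; origin on the hinge line, at the feeder's (22, 0, 193) mm. Shut, it hangs outward 60 degrees below level; fully up it is about level. Geared to the lever: it turns up by 2.44 x the lever's angle (1.1 rad in all)
Not all that is in view belongs to the job. Of the things like the bowl, leave any that is orange or red; of the rest the larger one is meant.

How it is judged:
By the outcome, as a careful person would: the job done as asked, in the order asked, and still so for the second after the job is handed in, with the robot touching nothing.
It also fails if it takes over 40 s, if anything falls off the work surface, if the arm or the gripper's body presses on something with over 40 N, if the wrist force passes 120 N, or if a joint passes its speed limit or range.

## Robot

A 7-joint arm with a two-finger parallel gripper is mounted at the origin on the work surface. World frame = base frame: x ahead of the robot, y to its left, z up, the work surface at z = 0. Lengths are in m, angles in rad, forces in N, time in s.
With the tool pointing down it reaches from about 0.35 to 0.9 m from the base axis. Payload 8.1 kg.
Tool frame: the origin (TCP) lies at the very end of the fingers, on their centre line; the grasp point (between the pads) lies 19 mm behind it; z points along the fingers, y is the line along which they close (so a half turn about z gives the same grasp; the last joint's range is limited). The gripper opens to 92 mm and grips with 3 to 60 N. Pads are 19 mm wide; open, the fingers measure 130 mm over their backs; the gripper's body (75 mm by 190 mm) begins 47 mm behind the grasp point.
Start: joints at [1.183, 0.434, 0.025, 1.573, -0.012, 1.134, -0.075], TCP at [0.176, -0.6, 0.227] pointing down, gripper open.
Joint ranges: [-2.62, 2.62], [-0.44, 2.09], [-1.27, 1.32], [0.08, 2.57], [-1.32, 4.46], [0.12, 2], [-2.74, 2.74]. Speed limits (rad/s): [2.22, 2.22, 3.01, 3.01, 3.14, 3.14, 3.14].

## Interface

Orientations are given as a rotation vector (axis times angle).
In Python, from cell import arm gives the robot as it stands.
- The arm moves only by the tool drive_tool, never from a script. Its argument "targets" is a list of rows, each a list of 7 numbers: the turn, a rotation vector about the world's x, y, z in units of 5 degrees (1.0 is 5 degrees), then the shift along the world's x, y, z in units of 40 mm (1.0 is 40 mm), then the opening, from 0 (shut) to 1 (fully open). In form: [[wx, wy, wz, dx, dy, dz, fingers], ...]. A call has 1 to 5 rows; each row is the pose to reach, as a shift and turn from the pose commanded when the call began; what a row does not reach only later rows make up. A row lasts 1/10 s, in which the tool goes at most 50 mm and 8.59 degrees, less where a joint would pass 70% of its speed; a pose out of reach is approached as far as the arm can. A call with a gripper value outside its range is refused whole. The fingers move at their own pace and stop on an object; "force" is the grip in N (left out, the last holds). Time passes only in rows, so rows that repeat a pose let the fingers close. It gives the time, the measured TCP pose, the force, the opening and the grip force at its end, in the units of the state.
- arm.observe(): the state, without advancing time (a new reading comes with each control period).
- arm.get_image(name): name is "side" or "top"; returns a dict with "pixels" (400x640x3 uint8, red, green, blue), "intrinsics" (3x3 intrinsics, pixels), "rvec" (rotation vector, rad) and "tvec" (3), from world to camera coordinates, as OpenCV has them. Camera axes: x right, y down, z forward; pixel columns grow to the right and rows downward; lengths in m; the calibration is good to about 2 mm. A picture is of the moment at which its call begins. There is no depth.
- arm.sign_off(): hands the job in; it is judged then, once.
The state is a dict: "clock": time; "joints": joint angles; "dq": joint speeds; "joint_efforts": joint torques, N m; "position": TCP position; "ee_rot": TCP orientation; "force": force on the tool from outside, world axes, zero at the start; "ft_torque": the same for the moment, N m; "width": opening from 0.0 (shut) to 1.0 (fully open); "gripper_force": force on a finger pad.
Only numpy, scipy, OpenCV 4.12 (cv2) and the standard library are available. Lean on these libraries where they do the work, as an engineer would, in place of code of your own. Each camera call takes 0.05 s, during which the arm holds its last target. There are 200 camera calls.

## Working session

There is one attempt and no reset: what is moved stays moved. The work goes in short steps, Python scripts to look and compute and a tool call to move; the robot and the scene stay as the last step left them, time stands still between calls to the robot, and variables do not carry over. Pictures are saved under pics/ and viewed, at most 10 in all, crops included, and the job is handed in when it is done.

Besides the shell and the picture viewer there is one more tool, called after "Request:" by a JSON object that holds its "name" and its "arguments", one argument or row to a line. drive_tool: Moves the arm, as the interface text tells. Its arguments: {"type":"object","properties":{"targets":{"type":"array"},"force":{"type":"number"}},"required":["targets"]}

```bash
mkdir -p pics
python3 - <<'E'
from cell import arm
import cv2
for n in("side","top"):
    d=arm.get_image(n); cv2.imwrite(f"pics/{n}0.png",d["pixels"][:,:,::-1])
    print(n,d["intrinsics"],d["rvec"],d["tvec"])
s=arm.observe();print(s)
E
```

```text
side [[405.77184612   0.         324.86950187]
 [  0.         405.77184612 192.86751941]
 [  0.           0.           1.        ]] [ 0.81627834 -2.66786166  0.95080033] [0.51341885 0.27450737 1.00838669]
top [[417.06708177   0.         323.51833949]
 [  0.         417.06708177 203.16036663]
 [  0.           0.           1.        ]] [ 2.19545616 -2.20330857  0.04377129] [0.12789835 0.55168569 1.40959082]
{'clock': 0.1, 'joints': array([ 1.18340815,  0.43513431,  0.02497044,  1.57398708, -0.01164767,
        1.13400462, -0.07512846]), 'dq': array([-0.0002166 ,  0.00013041,  0.00132574, -0.00198764, -0.00019062,
        0.00049234, -0.00063125]), 'joint_efforts': array([ 2.57858075e-03, -6.69132185e+01,  9.87864174e-01, -3.15148652e+01,
       -6.05456228e-02,  3.73855163e-02,  5.73000284e-05]), 'position': array([ 0.17543619, -0.59940162,  0.22604256]), 'ee_rot': array([-3.10847587e+00, -4.45462213e-01,  4.36127977e-04]), 'force': array([-0.04849925,  0.22759104,  0.17199189]), 'ft_torque': array([ 0.01239324,  0.0184143 , -0.00016676]), 'gripper_force': 0.0, 'width': 1.0001564121412667}
```

View pics/side0.png

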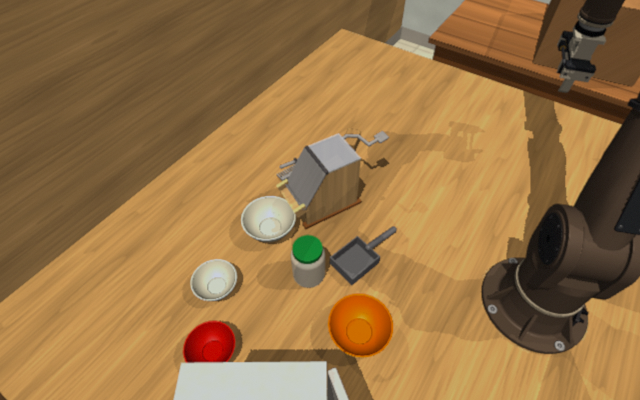

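View pics/top0.png

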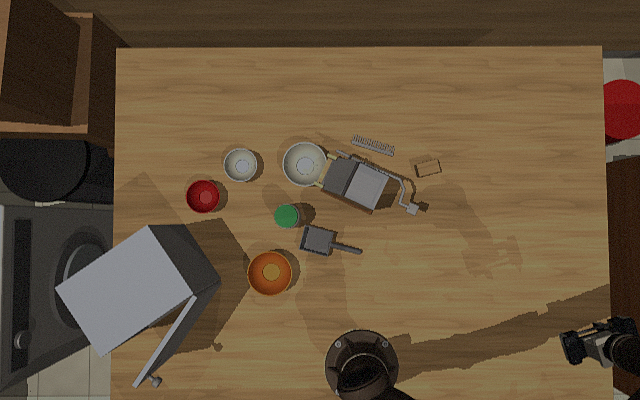

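The side view shows the feeder at about (330,180) with the lever pad near (381,137). In the top view the pad is near (412,209), the feeder near (357,185) and the bowl at (305,164). I'll enlarge both around the pad.

Run:
```python
import cv2,numpy as np
a=cv2.imread("pics/side0.png")[110:210,270:400];b=cv2.imread("pics/top0.png")[130:230,310:440]
f=lambda i:cv2.resize(i,None,fx=6,fy=6,interpolation=cv2.INTER_CUBIC)[:, :780]
cv2.imwrite("pics/cs.png",f(a));cv2.imwrite("pics/ct.png",f(b))
```

```text
(no output)
```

View pics/cs.png

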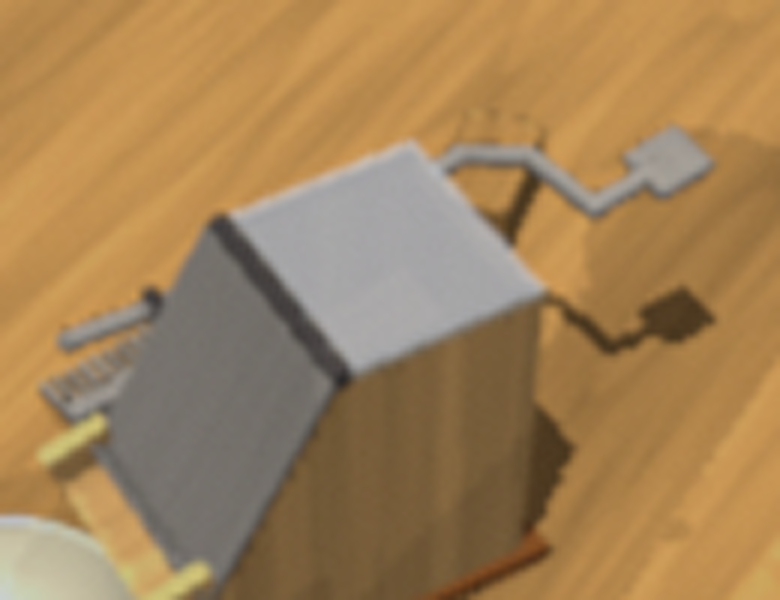

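View pics/ct.png

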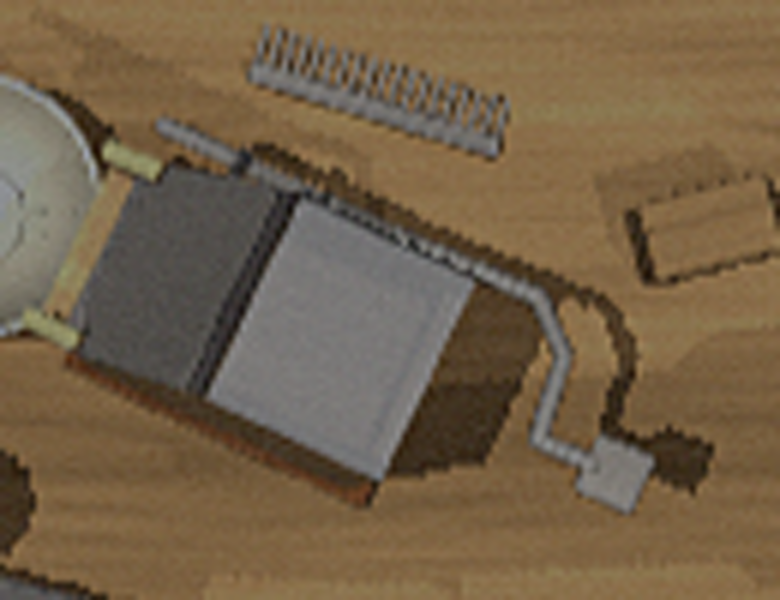

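```bash
cat > tri.py <<'E'
import cv2,numpy as np
cal={"side":([405.77184612,324.86950187,192.86751941],[ 0.81627834,-2.66786166,0.95080033],[0.51341885,0.27450737,1.00838669]),
"top":([417.06708177,323.51833949,203.16036663],[2.19545616,-2.20330857,0.04377129],[0.12789835,0.55168569,1.40959082])}
def P(n):
    k,r,t=cal[n];K=np.array([[k[0],0,k[1]],[0,k[0],k[2]],[0,0,1]])
    return K@np.c_[cv2.Rodrigues(np.array(r))[0],t]
def tri(s,t):
    X=cv2.triangulatePoints(P("side"),P("top"),np.array(s,float).reshape(2,1),np.array(t,float).reshape(2,1))
    return (X[:3]/X[3]).ravel()
def proj(n,X):
    p=P(n)@np.r_[X,1];return p[:2]/p[2]
E
python3 - <<'E'
from tri import *
S=lambda x,y:(270+(x-2.5)/6,110+(y-2.5)/6)
T=lambda x,y:(310+(x-2.5)/6,130+(y-2.5)/6)
pts=dict(pad=((670,160),(615,474)),hm=((228,218),(300,198)),fm=((413,145),(475,285)),fp=((540,295),(380,480)),hp=((350,378),(210,395)))
R={}
for k,(s,t) in pts.items():
    X=tri(S(*s),T(*t));R[k]=X;print(k,X.round(4),(proj("side",X)-S(*s)).round(1),(proj("top",X)-T(*t)).round(1))
ax=R["hm"]-R["fm"]+R["hp"]-R["fp"];ay=R["fp"]-R["fm"]+R["hp"]-R["hm"]
y1=np.arctan2(ax[1],ax[0]);y2=np.arctan2(-ay[0],ay[1]);print(np.degrees([y1,y2]))
c=np.mean([R[k] for k in("hm","fm","fp","hp")],0);d=c-R["pad"];print("pad->roof",d,np.degrees(np.arctan2(d[1],d[0])))
E
```

```text
pad [ 0.5269 -0.1409  0.1785] [-0.4 -0. ] [0.2 0.3]
hm [0.6647 0.0172 0.1933] [-0.3 -0. ] [0.1 0.2]
fm [ 0.6215 -0.069   0.1937] [-0. -0.] [0. 0.]
fp [ 0.525  -0.0211  0.1924] [0. 0.] [-0. -0.]
hp [0.5678 0.0628 0.1892] [0.1 0. ] [-0.  -0.1]
[63.15661325 64.20001428]
pad->roof [0.06787275 0.13838817 0.01364575] 63.87426824867303
```

Pad is at (0.527, −0.141, 0.179), and the feeder's yaw is about 64°. I'll move above the pad with fingers shut, turning +47.5°.

Request:
{"name": "drive_tool", "arguments": {
  "targets": [
    [0,0,0.6,0.6,0.75,0.1,0],
    [0,0,1.2,1.2,1.5,0.2,0],
    [0,0,1.8,1.8,2.3,0.3,0],
    [0,0,2.4,2.4,3.1,0.3,0],
    [0,0,3,3,3.9,0.3,0]
  ]
}}

```text
clock: 0.6
position: [0.2962, -0.4423, 0.2386]
ee_rot: [-3.024, -0.851, 0.0]
force: [1.4, -0.3, 0.3]
width: 0.614
gripper_force: 0.0
```

Request:
{"name": "drive_tool", "arguments": {
  "targets": [
    [0,0,0.6,0.6,0.75,0,0],
    [0,0,1.2,1.2,1.5,0,0],
    [0,0,1.8,1.8,2.3,0,0],
    [0,0,2.4,2.4,3.1,0,0],
    [0,0,3,3,3.9,0,0]
  ]
}}

```text
clock: 1.1
position: [0.4161, -0.2864, 0.2386]
ee_rot: [-2.887, -1.238, 0.0]
force: [1.0, -1.4, 0.1]
width: 0.178
gripper_force: 0.0
```

Request:
{"name": "drive_tool", "arguments": {
  "targets": [
    [0,0,0.7,0.6,0.75,0,0],
    [0,0,1.4,1.2,1.5,0,0],
    [0,0,2.1,1.8,2.3,0,0],
    [0,0,2.8,2.4,3.0,0,0],
    [0,0,3.5,2.8,3.65,0,0]
  ]
}}

```text
clock: 1.6
position: [0.5287, -0.14, 0.2384]
ee_rot: [-2.664, -1.665, -0.0]
force: [0.2, -0.5, -0.9]
width: 0.003
gripper_force: 0.0
```

Request:
{"name": "drive_tool", "arguments": {
  "targets": [
    [0,0,0,0,0,0,0],
    [0,0,0,0,0,0,0]
  ]
}}

```text
clock: 1.8
position: [0.5274, -0.1414, 0.2383]
ee_rot: [-2.666, -1.661, 0.001]
force: [-0.3, -0.7, 0.9]
width: 0.011
gripper_force: 0.0
```

Run:
```python
from cell import arm
import cv2,numpy as np
a=arm.get_image("side")["pixels"][70:190,290:440,::-1];b=arm.get_image("top")["pixels"][130:250,340:490,::-1]
f=lambda i:cv2.resize(i,None,fx=2.6,fy=2.6,interpolation=cv2.INTER_CUBIC)
cv2.imwrite("pics/m1.png",np.hstack([f(a),f(b)]))
s=arm.observe();print(s["clock"],s["position"],s["ee_rot"],s["force"],s["width"],s["joints"])
```

```text
1.9 [ 0.5268404  -0.14308005  0.23843076] [ 2.66862777e+00  1.65769353e+00 -1.77866915e-03] [-0.02803177 -0.684142    0.88243819] 0.007393173478863363 [ 0.45894075  0.3289343  -0.38216614  1.72533798  0.13541044  1.11408821
 -0.42375993]
```

View pics/m1.png

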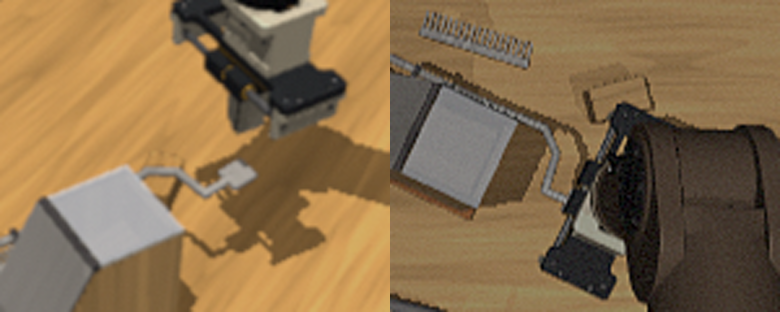

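The fingers are shut and centred above the pad, with nothing in between. Descending to just above it, then pressing.

Request:
{"name": "drive_tool", "arguments": {
  "targets": [
    [0,0,0,0,0,-0.3,0],
    [0,0,0,0,0,-0.6,0],
    [0,0,0,0,0,-0.9,0],
    [0,0,0,0,0,-1.1,0],
    [0,0,0,0,0,-1.3,0]
  ]
}}

```text
clock: 2.4
position: [0.5272, -0.1419, 0.1856]
ee_rot: [-2.667, -1.66, 0.001]
force: [0.4, 0.3, -0.3]
width: 0.007
gripper_force: 0.0
```

Request:
{"name": "drive_tool", "arguments": {
  "targets": [
    [0,0,0,0,0,-0.1,0],
    [0,0,0,0,0,-0.2,0],
    [0,0,0,0,0,-0.3,0],
    [0,0,0,0,0,-0.4,0],
    [0,0,0,0,0,-0.5,0]
  ]
}}

```text
clock: 2.9
position: [0.5278, -0.142, 0.1667]
ee_rot: [2.667, 1.66, 0.001]
force: [-0.3, -0.4, 1.9]
width: 0.006
gripper_force: 0.9
```

Contact at about 2 N; carry on down.

Request:
{"name": "drive_tool", "arguments": {
  "targets": [
    [0,0,0,0,0,-0.1,0],
    [0,0,0,0,0,-0.2,0],
    [0,0,0,0,0,-0.3,0],
    [0,0,0,0,0,-0.4,0],
    [0,0,0,0,0,-0.5,0]
  ]
}}

```text
clock: 3.4
position: [0.5275, -0.142, 0.1464]
ee_rot: [2.667, 1.66, -0.0]
force: [-0.6, -2.1, 2.4]
width: 0.003
gripper_force: 1.4
```

Request:
{"name": "drive_tool", "arguments": {
  "targets": [
    [0,0,0,0,0,-0.1,0],
    [0,0,0,0,0,-0.2,0],
    [0,0,0,0,0,-0.3,0],
    [0,0,0,0,0,-0.4,0],
    [0,0,0,0,0,-0.5,0]
  ]
}}

```text
clock: 3.9
position: [0.5278, -0.1416, 0.1265]
ee_rot: [-2.667, -1.661, -0.001]
force: [-0.1, -0.3, 1.9]
width: 0.009
gripper_force: 1.5
```

Request:
{"name": "drive_tool", "arguments": {
  "targets": [
    [0,0,0,0,0,-0.05,0],
    [0,0,0,0,0,-0.1,0],
    [0,0,0,0,0,-0.15,0],
    [0,0,0,0,0,-0.2,0],
    [0,0,0,0,0,-0.25,0]
  ]
}}

```text
clock: 4.4
position: [0.5278, -0.1415, 0.1167]
ee_rot: [-2.667, -1.661, -0.001]
force: [-0.6, 1.3, 2.4]
width: 0.009
gripper_force: 1.4
```

Request:
{"name": "drive_tool", "arguments": {
  "targets": [
    [0,0,0,0,0,-0.05,0],
    [0,0,0,0,0,-0.1,0],
    [0,0,0,0,0,-0.15,0],
    [0,0,0,0,0,-0.15,0]
  ]
}}

```text
clock: 4.8
position: [0.5277, -0.1418, 0.111]
ee_rot: [2.667, 1.66, 0.0]
force: [-0.3, 1.0, 7.4]
width: 0.008
gripper_force: 3.6
```

Request:
{"name": "drive_tool", "arguments": {
  "targets": [
    [0,0,0,0,0,-0.03,0],
    [0,0,0,0,0,-0.05,0],
    [0,0,0,0,0,-0.05,0]
  ]
}}

```text
clock: 5.1
position: [0.5279, -0.1417, 0.1103]
ee_rot: [2.666, 1.66, 0.001]
force: [-5.1, 2.6, 21.4]
width: 0.005
gripper_force: 10.6
```

On the stop, at 21 N. I'll hold there and look for the ball.

Request:
{"name": "drive_tool", "arguments": {
  "targets": [
    [0,0,0,0,0,0.02,0],
    [0,0,0,0,0,0.02,0],
    [0,0,0,0,0,0.02,0],
    [0,0,0,0,0,0.02,0],
    [0,0,0,0,0,0.02,0]
  ]
}}

```text
clock: 5.6
position: [0.5278, -0.1418, 0.1106]
ee_rot: [2.666, 1.66, 0.001]
force: [-4.1, 0.8, 15.5]
width: 0.006
gripper_force: 7.4
```

Request:
{"name": "drive_tool", "arguments": {
  "targets": [
    [0,0,0,0,0,0,0],
    [0,0,0,0,0,0,0],
    [0,0,0,0,0,0,0],
    [0,0,0,0,0,0,0],
    [0,0,0,0,0,0,0]
  ]
}}

```text
clock: 6.1
position: [0.5278, -0.1418, 0.1106]
ee_rot: [2.666, 1.66, 0.001]
force: [-3.7, 1.6, 14.9]
width: 0.009
gripper_force: 7.4
```

Run:
```python
from cell import arm
import cv2,numpy as np
a=arm.get_image("side")["pixels"][110:260,230:380,::-1];b=arm.get_image("top")["pixels"][110:260,270:420,::-1]
f=lambda i:cv2.resize(i,None,fx=2.6,fy=2.6,interpolation=cv2.INTER_CUBIC)
cv2.imwrite("pics/m2.png",np.hstack([f(a),f(b)]))
s=arm.observe();print(s["clock"],s["position"],s["force"])
```

```text
6.2 [ 0.52779214 -0.14177223  0.11054225] [-3.31389549  2.07872158 15.4875533 ]
```

View pics/m2.png

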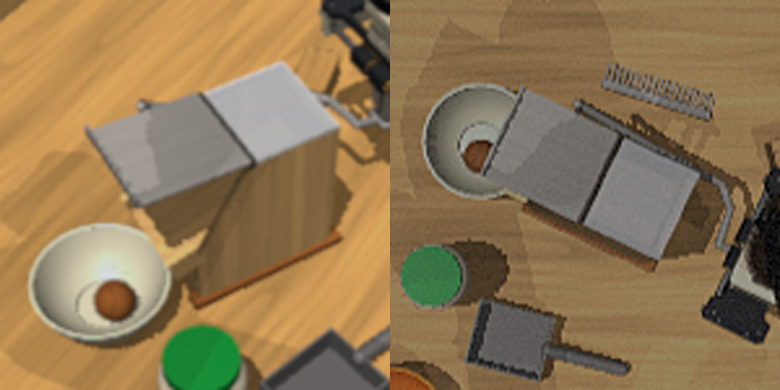

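The lid is level, and the ball lies in the white bowl at (115,298) in the side crop and (478,155) in the top crop. Now I'll let the lever up at 20 mm/s, staying in contact.

Request:
{"name": "drive_tool", "arguments": {
  "targets": [
    [0,0,0,0,0,0.05,0],
    [0,0,0,0,0,0.1,0],
    [0,0,0,0,0,0.15,0],
    [0,0,0,0,0,0.2,0],
    [0,0,0,0,0,0.25,0]
  ]
}}

```text
clock: 6.7
position: [0.5272, -0.1425, 0.1195]
ee_rot: [2.667, 1.66, -0.001]
force: [-0.9, -1.4, 2.4]
width: 0.006
gripper_force: 1.2
```

Request:
{"name": "drive_tool", "arguments": {
  "targets": [
    [0,0,0,0,0,0.05,0],
    [0,0,0,0,0,0.1,0],
    [0,0,0,0,0,0.15,0],
    [0,0,0,0,0,0.2,0],
    [0,0,0,0,0,0.25,0]
  ]
}}

```text
clock: 7.2
position: [0.5275, -0.1419, 0.1297]
ee_rot: [2.667, 1.66, -0.0]
force: [-1.2, -2.0, 2.4]
width: 0.003
gripper_force: 1.2
```

Request:
{"name": "drive_tool", "arguments": {
  "targets": [
    [0,0,0,0,0,0.05,0],
    [0,0,0,0,0,0.1,0],
    [0,0,0,0,0,0.15,0],
    [0,0,0,0,0,0.2,0],
    [0,0,0,0,0,0.25,0]
  ]
}}

```text
clock: 7.7
position: [0.5276, -0.1418, 0.1397]
ee_rot: [-2.667, -1.661, -0.0]
force: [-0.4, -1.5, 2.2]
width: 0.001
gripper_force: 1.1
```

Request:
{"name": "drive_tool", "arguments": {
  "targets": [
    [0,0,0,0,0,0.05,0],
    [0,0,0,0,0,0.1,0],
    [0,0,0,0,0,0.15,0],
    [0,0,0,0,0,0.2,0],
    [0,0,0,0,0,0.25,0]
  ]
}}

```text
clock: 8.2
position: [0.5277, -0.1416, 0.1497]
ee_rot: [-2.667, -1.661, -0.0]
force: [-0.9, -0.6, 1.2]
width: 0.004
gripper_force: 1.0
```

Request:
{"name": "drive_tool", "arguments": {
  "targets": [
    [0,0,0,0,0,0.05,0],
    [0,0,0,0,0,0.1,0],
    [0,0,0,0,0,0.15,0],
    [0,0,0,0,0,0.2,0],
    [0,0,0,0,0,0.25,0]
  ]
}}

```text
clock: 8.7
position: [0.5277, -0.1416, 0.1597]
ee_rot: [-2.667, -1.661, -0.0]
force: [0.2, 1.6, 1.0]
width: 0.006
gripper_force: 0.8
```

Request:
{"name": "drive_tool", "arguments": {
  "targets": [
    [0,0,0,0,0,0.05,0],
    [0,0,0,0,0,0.1,0],
    [0,0,0,0,0,0.15,0],
    [0,0,0,0,0,0.2,0],
    [0,0,0,0,0,0.25,0]
  ]
}}

```text
clock: 9.2
position: [0.5275, -0.1419, 0.1697]
ee_rot: [2.667, 1.66, -0.0]
force: [1.0, 1.4, 0.5]
width: 0.003
gripper_force: 0.6
```

Now slower for the last stretch, then clear of the pad.

Request:
{"name": "drive_tool", "arguments": {
  "targets": [
    [0,0,0,0,0,0.04,0],
    [0,0,0,0,0,0.08,0],
    [0,0,0,0,0,0.12,0],
    [0,0,0,0,0,0.16,0],
    [0,0,0,0,0,0.2,0]
  ]
}}

```text
clock: 9.7
position: [0.5275, -0.1418, 0.1776]
ee_rot: [-2.667, -1.66, 0.0]
force: [0.2, -0.3, 0.3]
width: 0.005
gripper_force: 0.5
```

Request:
{"name": "drive_tool", "arguments": {
  "targets": [
    [0,0,0,0,0,0.04,0],
    [0,0,0,0,0,0.08,0],
    [0,0,0,0,0,0.12,0],
    [0,0,0,0,0,0.16,0],
    [0,0,0,0,0,0.2,0]
  ]
}}

```text
clock: 10.2
position: [0.5274, -0.142, 0.1855]
ee_rot: [-2.667, -1.66, 0.001]
force: [0.6, -0.4, 0.3]
width: 0.006
gripper_force: 0.0
```

Request:
{"name": "drive_tool", "arguments": {
  "targets": [
    [0,0,0,0,0,0.05,0],
    [0,0,0,0,0,0.1,0],
    [0,0,0,0,0,0.15,0],
    [0,0,0,0,0,0.2,0],
    [0,0,0,0,0,0.3,0]
  ]
}}

```text
clock: 10.7
position: [0.5274, -0.1418, 0.1976]
ee_rot: [-2.667, -1.66, 0.001]
force: [-0.9, 0.8, -0.3]
width: 0.004
gripper_force: 0.0
```

Request:
{"name": "drive_tool", "arguments": {
  "targets": [
    [0,0,0,0,0,0.3,0],
    [0,0,0,0,0,0.7,0],
    [0,0,0,0,0,1.2,0],
    [0,0,0,0,0,1.5,0],
    [0,0,0,0,0,1.5,0]
  ]
}}

```text
clock: 11.2
position: [0.5287, -0.1419, 0.2597]
ee_rot: [2.665, 1.659, 0.004]
force: [0.0, -0.1, -0.9]
width: 0.006
gripper_force: 0.0
```

Run:
```python
from cell import arm
import cv2,numpy as np
a=arm.get_image("side")["pixels"][110:260,230:400,::-1];b=arm.get_image("top")["pixels"][110:260,260:430,::-1]
f=lambda i:cv2.resize(i,None,fx=2.3,fy=2.3,interpolation=cv2.INTER_CUBIC)
cv2.imwrite("pics/m3.png",np.hstack([f(a),f(b)]))
s=arm.observe();print(s["clock"],s["position"],s["force"])
```

```text
11.3 [ 0.52747209 -0.14188127  0.25741573] [-0.55244649 -0.11639324 -0.22485861]
```

View pics/m3.png

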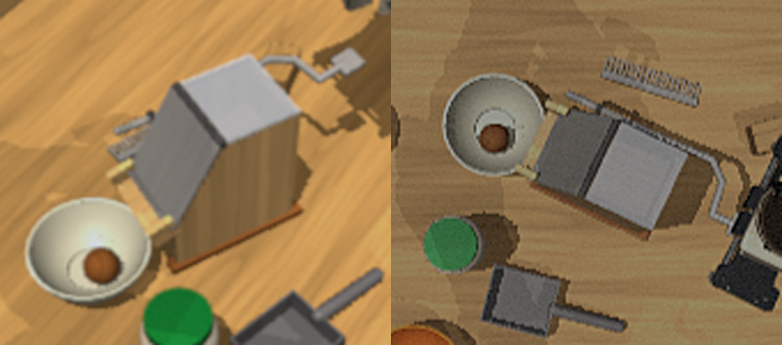

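The lid is shut, the ball is in the bowl at (100,266), the pad is back up at (347,62) and the hand is clear. Handing in.

```bash
python3 -c "
from cell import arm
print(arm.sign_off())"
```

```text
the job is handed in; nothing more can be done
None
```

I pressed the lever to its stop, saw the ball roll into the larger white bowl, then let the lever up slowly under the fingers until the lid was shut; the hand is clear and the job was handed in at about 11 s.

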